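Release the clamped coin roll and tray it

ROBOT

A 6-joint arm with a two-finger parallel gripper is mounted at the origin on the work surface. World frame = base frame: x ahead of the robot, y to its left, z up, the work surface at z = 0. Lengths are in mm, angles in rad, forces in N, time in s.
With the tool pointing down it reaches from about 400 to 925 mm from the base axis. Payload 12.5 kg.
Tool frame: the origin (TCP) lies between the finger pads; the fingertips stand 25 mm ahead of it and the grasp point (between the pads) lies 6 mm ahead of it; z points along the fingers, y is the line along which they close (so a half turn about z gives the same grasp; the last joint's range is limited). The gripper opens to 95 mm and grips with 3 to 60 N. Pads are 20 mm wide; open, the fingers measure 119 mm over their backs; the gripper's body (75 mm by 180 mm) begins 59 mm behind the grasp point.
Start: joints at [-1.23, 0.491, 1.559, -0, 1.092, -0.106], TCP at [270.075, -563.652, 239.661] pointing down, gripper open.
Joint ranges: [-3.1, 3.1], [-0.84, 2.19], [0.05, 2.79], [-1.13, 4.28], [0.06, 2.93], [-2.69, 2.69]. Speed limits (rad/s): [2.22, 2.22, 2.79, 3.14, 3.14, 3.14].

INTERFACE

Orientations are given as [roll, pitch, yaw] about the fixed x, y, z axes, in that order (R = Rz(yaw) Ry(pitch) Rx(roll)).
In Python, from cell import state, read_camera, job_done, cut_out gives the robot as it stands. The module is installed in compiled form; this text tells all that it offers.
- The arm moves only by the tool jog_arm, never from a script. Its argument "motion" is a list of rows, each a list of 2 entries, a list of its own where there are three numbers: the shift along the tool's x, y, z in mm, then the turn about the tool's z in rad. A call has 1 to 5 rows; each row is the pose to reach, as a shift and turn from the pose commanded when the call began, along the tool's axes at that moment; what a row does not reach only later rows make up. A row lasts 1/10 s, in which the tool goes at most 50 mm and 8.59 degrees, less where a joint would pass 70% of its speed; a pose out of reach is approached as far as the arm can. A call with a gripper value outside its range is refused whole. "grip" is the closure, from 0 (fully open) to 1 (shut), set as the call begins (left out, the last holds). The fingers move at their own pace and stop on an object; the grip force is fixed at half the most. Time passes only in rows, so rows that repeat a pose let the fingers close. It gives the time, the measured TCP pose, the force, the opening and the grip force at its end, in the units of the state.
- state(): the state, without advancing time (a new reading comes with each control period).
- read_camera(name): name is "side" or "top" or "wrist"; returns a dict with "img" (480x640x3 uint8, blue, green, red), "vertical_fov" (degrees; the focal length in pixels is half the picture's height over the tangent of half this angle, whatever the lens; pixels are square), "cx", "cy" (the principal point, pixels), "extrinsics" (4x4, takes a point from camera to world coordinates). Camera axes: x right, y up, looking along -z (the intrinsics and any distortion apply to the point x, -y, -z); pixel columns grow to the right and rows downward; lengths in mm; the calibration is good to about 2 mm. The wrist camera is an equidistant fisheye: a pixel r from the principal point sees the ray r / f radians off the axis. A picture is of the moment at which its call begins. There is no depth.
- job_done(): hands the job in; it is judged then, once.
Trained networks look in a picture, given as the dict that the camera call returned (one of the last four; its "shot" number tells which), for a name from the list of things; names that differ only in an ending like _2 or _b are one class to them, and where a whole thing is asked for, a point or a joint stands for the part that bears it (a point fixed in the world has none). Each returns a list of dicts, best first, with "p" (0 to 1); they miss things now and then, are a little off and sometimes report something else, mostly with a low value. They report only what shows in the picture. A call takes as long as a camera call.
- cut_out(name, picture): "region" (480x640 bool, what is visible of it) and "box" ([left, top, right, bottom] in pixels, round what is visible of it).
The state is a dict: "t": time; "joints": joint angles; "qvel": joint speeds; "tau": joint torques, N m; "eef_pos": TCP position; "tcp_rot": TCP orientation; "ft_force": force on the tool from outside, world axes, zero at the start; "moment": the same for the moment, N m; "opening": opening from 0.0 (shut) to 1.0 (fully open); "grip_force": force on a finger pad.
Only numpy, scipy, OpenCV 4.12 (cv2) and the standard library are available. Lean on these libraries where they do the work, as an engineer would, in place of code of your own. Each camera call takes 0.05 s, during which the arm holds its last target. There are 200 camera calls.

TASK

Two small roll clamps stand on the counter, each holding a paper-wrapped coin roll: lift the sprung arm of the clamp with the long roll until it goes over and stays open by itself, then take the long roll out and lay it flat in the top blue coin tray without dropping it in from above. Leave that clamp open, and leave the short roll where it lies in its own clamp.

Things in the scene. Friction and masses are not known exactly. Their poses are not given: they have to be found in the camera images.
- clamp_a_knob (a point): Centre of the black knob (cylinder, 18 mm diameter, 20 mm long along y) atop the free end of the long roll's clamp arm; pinch it on its two end faces, it pivots between the fingers. Turns with the arm; shut: z up, x level towards the hinge, y along the hinge axis, knob 78 mm above the counter. The hinge is 110 mm along +x and 20 mm along -z from here. The steel arm under the knob is 14 mm wide, 8 thick.
- clamp_a_arm (a joint): Opening of that arm: about 0 rad shut and pressing on the long roll; opening lifts the knob up and over the hinge (turn about the knob's +y), to at most 1.9 rad, past upright, leaning away from the roll. Below about 0.85 rad a spring pulls it shut (3 N at the knob when shut, less as it rises); beyond, the spring swings it open and holds it.
- long_roll: Long coin roll: paper-wrapped cylinder 26 mm diameter, 95 mm long, 0.3 kg. Origin at its centre, x along its length. Lies level under and along its clamp's arm, centre 35 mm up and 45 mm from the knob towards the hinge, in two V saddles 42 mm clear apart, 12 mm over the clamp's base plate (80 mm wide, 10 thick). Hinge cheeks stand 55 to 75 mm from its centre, 68 mm high.
- short_roll: Short coin roll, same diameter (26 mm) but 58 mm long, held in a second, identical clamp; a bystander to be left alone. Origin at its centre, x along its length.
- tray_floor (a point): Centre of the inner floor of the top tray in the stack of three blue plastic coin trays; z up, x along its long side. Open on top; inside 192 mm (x) by 142 mm (y), walls 26 mm high above this floor and 4 mm thick. Ribs 2.5 mm high run along x at y = -39, -13, 13 and 39 mm. The floor is 52 mm above the counter, the rim 78 mm.

How it is judged (in metres and radians):
On the way, in this order (a step that is already met when the one before it is completed fails the run):
1. the clamp arm is lifted over (more than 1.2 rad open) with the long roll still in its saddles (value of joint clamp_a_arm above 1.2 rad and distance of long_roll from where it was at the start of the episode below 0.02 m), for 0.2 s.
2. the long roll is lifted clear of the open clamp (its centre more than 85 mm above the counter) (value of joint clamp_a_arm above 1.2 rad and height (world z) of long_roll above 0.085 m), for 0.1 s.
At the end, for the whole second after the job is handed in: The long roll lies at rest in the top blue tray, inside its walls, flat on its floor or ribs (centre 8 to 22 mm above the tray floor, level within 10 degrees); its clamp stands open by more than 1.2 rad by itself; the short roll is within 15 mm of where it began (value of joint clamp_a_arm above 1.2 rad and x of long_roll in the frame of tray_floor between -0.096 and 0.096 m and y of long_roll in the frame of tray_floor between -0.071 and 0.071 m and z of long_roll in the frame of tray_floor between 0.008 and 0.022 m and angle between long_roll's own x axis and vertical between 1.39 and 1.75 rad and linear speed of long_roll below 0.05 m/s and distance of short_roll from where it was at the start of the episode below 0.015 m); the robot touches nothing.
It fails at once if the short roll is moved more than 15 mm (distance of short_roll from where it was at the start of the episode above 0.015 m).
It fails at once if the long roll is dropped: it moves faster than 0.8 m/s (a fall of about 3 cm) while not in the fingers (linear speed of long_roll above 0.8 m/s and contact force between the fingers and long_roll below 0.1 N).
It also fails if it takes over 54 s, if anything falls off the work surface, if the arm or the gripper's body presses on something with over 40 N, if the wrist force passes 120 N, or if a joint passes its speed limit or range.

## Working session

There is one attempt and no reset: what is moved stays moved. The work goes in short steps, Python scripts to look and compute and a tool call to move; the robot and the scene stay as the last step left them, time stands still between calls to the robot, and variables do not carry over. Pictures are saved under pics/ and viewed, at most 10 in all, crops included, and the job is handed in when it is done.

Besides the shell and the picture viewer there is one more tool, called after ">>>" as a command line: name --argument value ..., lists and objects as JSON in quotes. jog_arm: Moves the arm, as the interface text tells. Its arguments: {"type":"object","properties":{"motion":{"type":"array"},"grip":{"type":"number"}},"required":["motion"]}

```bash
mkdir -p pics; cat > h.py <<'E'
import numpy as np, cv2
from cell import state, read_camera, job_done, cut_out
def ray(p,u,v):
    f=240/np.tan(np.radians(p["vertical_fov"])/2); E=np.array(p["extrinsics"])
    d=np.array([(u-p["cx"])/f,-(v-p["cy"])/f,-1.]); d=E[:3,:3]@d; return E[:3,3],d/np.linalg.norm(d)
def atz(p,u,v,z):
    o,d=ray(p,u,v); return o+d*(z-o[2])/d[2]
E
python3 - <<'E'
from h import *
s=state(); print(s)
for n in("top","side"):
    p=read_camera(n); cv2.imwrite(f"pics/{n}0.png",p["img"]); print(n,p["vertical_fov"],p["cx"],p["cy"],np.round(p["extrinsics"],3).tolist())
    for k in("clamp_a_knob","clamp_a_arm","long_roll","short_roll"):
        for r in cut_out(k,p)[:3]:
            ys,xs=np.nonzero(r["region"]); (c,sz,a)=cv2.minAreaRect(np.c_[xs,ys].astype(np.float32))
            z={"long_roll":48,"short_roll":48}.get(k,86)
            print(k,round(r["p"],2),r["box"],np.round(c),np.round(sz),round(a),np.round(atz(p,*c,z)), [np.round(atz(p,*q,z)).tolist() for q in cv2.boxPoints((c,sz,a))])
E
```

```text
{'t': 0.0, 'joints': array([-1.22959109e+00,  4.91528657e-01,  1.55946221e+00,  1.82344341e-05,
        1.09171617e+00, -1.05614843e-01]), 'qvel': array([ 0.00017802, -0.0011117 , -0.0010988 , -0.00100816,  0.0004119 ,
       -0.00057699]), 'tau': array([-1.29781853e-03, -6.12647295e+01, -2.58179283e+01,  6.92218076e-02,
        4.82697668e-02, -1.38591836e-04]), 'eef_pos': array([ 270.00179939, -563.4182457 ,  239.07654444]), 'tcp_rot': array([-3.14048618e+00, -1.33559101e-04,  4.46811589e-01]), 'ft_force': array([0.2254971 , 0.06166871, 0.39920037]), 'moment': array([ 0.03150605,  0.00736087, -0.03343979]), 'grip_force': 0.0, 'opening': 0.9978363115482807}
top 49.96178609860191 320.7247928534106 235.16907270945876 [[-0.013, 0.997, -0.076, 489.955], [-1.0, -0.015, -0.027, -15.732], [-0.028, 0.076, 0.997, 1040.217], [0.0, 0.0, 0.0, 1.0]]
clamp_a_knob 0.86 [183.8, 190.5, 204.9, 256.8] [196. 222.] [13. 66.] 16 [591. 244.  86.] [[535.0, 272.0, 86.0], [654.0, 239.0, 86.0], [647.0, 216.0, 86.0], [528.0, 249.0, 86.0]]
clamp_a_arm 0.78 [182.7, 191.0, 206.4, 255.4] [196. 222.] [13. 66.] 16 [
[... 454 characters left out ...]
 45.307474698344805 313.5323568402788 246.3959123892887 [[-0.946, 0.196, -0.26, 316.277], [-0.325, -0.549, 0.77, 657.055], [0.008, 0.812, 0.583, 629.326], [0.0, 0.0, 0.0, 1.0]]
clamp_a_knob 0.95 [167.3, 368.3, 252.4, 423.3] [209. 392.] [90. 26.] 24 [579. 264.  86.] [[637.0, 273.0, 86.0], [644.0, 235.0, 86.0], [522.0, 255.0, 86.0], [520.0, 290.0, 86.0]]
long_roll 0.86 [180.8, 388.1, 248.9, 437.0] [212. 412.] [75. 18.] 26 [580. 264.  48.] [[630.0, 268.0, 48.0], [634.0, 242.0, 48.0], [531.0, 260.0, 48.0], [530.0, 284.0, 48.0]]
short_roll 0.6 [294.7, 297.5, 336.1, 318.1] [314. 307.] [40. 16.] 13 [524.  38.  48.] [[552.0, 56.0, 48.0], [559.0, 20.0, 48.0], [496.0, 20.0, 48.0], [491.0, 55.0, 48.0]]
```

View pics/top0.png

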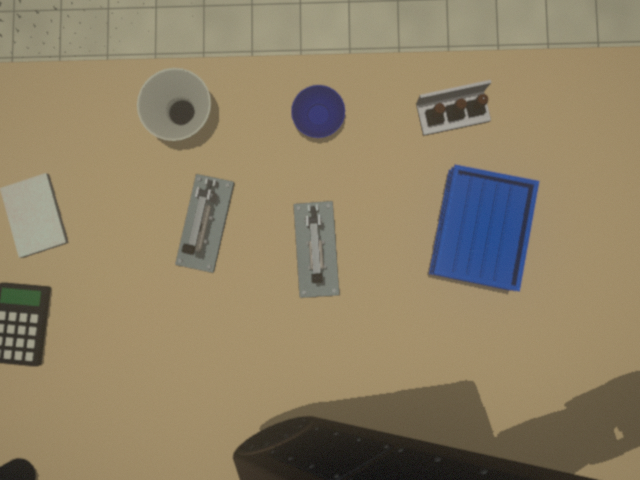

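View pics/side0.png

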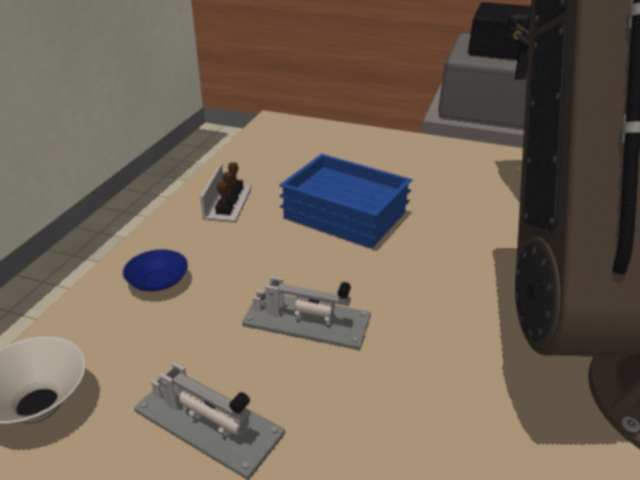

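```bash
cat >> h.py <<'E'
def tri(*rs):
    A=0;b=0
    for o,d in rs:
        M=np.eye(3)-np.outer(d,d);A=A+M;b=b+M@o
    x=np.linalg.solve(A,b); return x,[np.linalg.norm((np.eye(3)-np.outer(d,d))@(x-o)) for o,d in rs]
def tool(target,yaw):
    "shift in the tool axes (mm) and turn, from the measured pose to a tool-down TCP target"
    from scipy.spatial.transform import Rotation as R
    s=state(); r=R.from_euler("xyz",s["tcp_rot"]).as_matrix()
    return np.round(r.T@(np.array(target)-s["eef_pos"]),1), round(-(yaw-s["tcp_rot"][2]),3)
E
python3 - <<'E'
from h import *
t=read_camera("top"); s=read_camera("side")
print("knob tri",tri(ray(t,189,249),ray(s,240,402)))
k=atz(t,189,249,80);h=atz(t,206,185,66);print(k,h,np.linalg.norm((h-k)[:2]),np.arctan2(*(h-k)[1::-1]))
# tray: blue mask in top, rim corners
for n,p,c in(("top",t,[(455,166),(538,181),(520,290),(430,276)]),("side",s,[(323,158),(411,182),(373,221),(282,190)])):
    P=np.array([atz(p,*q,78) for q in c]);print(n,P.round().tolist(),P.mean(0).round(1),np.linalg.norm(P-np.roll(P,-1,0),axis=1).round())
    for i in range(4): d=(P-np.roll(P,-1,0))[i]; print(round(np.arctan2(d[1],d[0]),3))
# clamp plate direction from the gray plate in top (z=10)
P=np.array([atz(t,*q,10) for q in[(198,175),(234,181),(213,271),(177,265)]]);d=P[0]-P[3]+P[1]-P[2];print("plate",P.round().tolist(),np.arctan2(d[1],d[0]),P.mean(0))
E
```

```text
knob tri (array([541.32533083, 258.79762146,  77.11857645]), [np.float64(0.368397527158164), np.float64(0.3683975271579459)])
[540.8260893  257.84024269  80.        ] [664.33133494 229.71920101  66.        ] 126.66624919913058 -0.22387436180986764
top [[690.0, -244.0, 78.0], [659.0, -397.0, 78.0], [457.0, -355.0, 78.0], [485.0, -192.0, 78.0]] [ 572.5 -297.1   78. ] [156. 206. 166. 212.]
1.369
-0.204
-1.739
2.891
side [[647.0, -378.0, 78.0], [453.0, -339.0, 78.0], [489.0, -178.0, 78.0], [679.0, -225.0, 78.0]] [ 566.9 -280.    78. ] [198. 165. 196. 156.]
-0.198
-1.79
2.901
1.365
plate [[695.0, 260.0, 10.0], [682.0, 187.0, 10.0], [500.0, 229.0, 10.0], [513.0, 302.0, 10.0]] -0.22631179090057843 [597.26885489 244.44267867  10.        ]
```

```bash
python3 -c "
from h import *
print(tool([541,258,210],-0.226))"
```

```text
(array([ 599.3, -623.9,   29.6]), np.float64(0.673))
```

>>> jog_arm --motion '[[[599,-624,30],0.67],[[599,-624,30],0.67],[[599,-624,30],0.67],[[599,-624,30],0.67],[[599,-624,30],0.67]]'

```text
t: 1.1
eef_pos: [348.1, -325.8, 231.1]
tcp_rot: [3.141, -0.001, -0.229]
ft_force: [0.1, -0.3, 0.8]
opening: 1.002
grip_force: 0.0
```

```bash
python3 -c "
from h import *
print(tool([541,258,210],-0.226))"
```

```text
(array([  55.1, -612.3,   20.9]), np.float64(-0.003))
```

>>> jog_arm --motion '[[[55,-612,21],0],[[55,-612,21],0],[[55,-612,21],0],[[55,-612,21],0],[[55,-612,21],0]]'

```text
t: 1.6
eef_pos: [425.1, -87.8, 222.7]
tcp_rot: [3.141, -0.001, -0.223]
ft_force: [-0.0, -0.8, -0.6]
opening: 1.0
grip_force: 0.0
```

```bash
python3 -c "
from h import *
print(tool([541,258,210],-0.226))"
```

```text
(array([  36.3, -362.9,   12.7]), np.float64(0.003))
```

>>> jog_arm --motion '[[[36,-363,13],0],[[36,-363,13],0],[[36,-363,13],0],[[36,-363,13],0],[[36,-363,13],0]]'

```text
t: 2.1
eef_pos: [504.2, 149.5, 213.7]
tcp_rot: [-3.142, -0.001, -0.223]
ft_force: [0.8, -0.6, -1.3]
opening: 0.998
grip_force: 0.0
```

```bash
python3 -c "
from h import *
print(tool([541,258,210],-0.226))"
```

```text
(array([  11.9, -113.9,    3.7]), np.float64(0.003))
```

>>> jog_arm --motion '[[[12,-114,4],0],[[12,-114,4],0],[[12,-114,4],0],[[12,-114,4],0],[[12,-114,4],0]]'

```text
t: 2.6
eef_pos: [540.4, 255.0, 209.3]
tcp_rot: [3.141, 0.001, -0.223]
ft_force: [-0.7, 0.0, 0.5]
opening: 1.003
grip_force: 0.0
```

```bash
cat >> h.py <<'E'
def fray(p,u,v):
    f=240/np.tan(np.radians(p["vertical_fov"])/2); E=np.array(p["extrinsics"])
    x,y=u-p["cx"],v-p["cy"]; r=np.hypot(x,y)+1e-9; a=r/f
    d=E[:3,:3]@np.array([np.sin(a)*x/r,-np.sin(a)*y/r,-np.cos(a)]); return E[:3,3],d
def fatz(p,u,v,z):
    o,d=fray(p,u,v); return o+d*(z-o[2])/d[2]
def fpix(p,X):
    f=240/np.tan(np.radians(p["vertical_fov"])/2); E=np.array(p["extrinsics"])
    c=E[:3,:3].T@(np.array(X)-E[:3,3]); c=c*[1,-1,-1]; a=np.arctan2(np.hypot(c[0],c[1]),c[2]); k=f*a/np.hypot(c[0],c[1])
    return c[0]*k+p["cx"],c[1]*k+p["cy"]
E
python3 - <<'E'
from h import *
import pickle
p=read_camera("wrist"); im=p["img"].copy(); pickle.dump(p,open("w1.pkl","wb"))
print(p["vertical_fov"],np.round(p["extrinsics"],2).tolist(),tool([541,258,210],-0.226))
for k in("clamp_a_knob","long_roll"):
    for r in cut_out(k,p)[:2]: print(k,r["p"],r["box"])
u=fpix(p,[541,258,78]);print(u); cv2.drawMarker(im,tuple(int(a) for a in u),(0,0,255),1,10,1)
cv2.imwrite("pics/w1.png",im)
E
```

```text
65.70646984690485 [[-0.22, 0.94, 0.25, 611.48], [-0.98, -0.21, -0.06, 238.87], [0.0, -0.26, 0.97, 354.54], [0.0, 0.0, 0.0, 1.0]] (array([-0.3, -3.5, -0.4]), np.float64(0.002))
clamp_a_knob 0.69 [299.3, 86.1, 323.3, 250.7]
long_roll 0.48 [296.8, 87.7, 325.6, 251.2]
(np.float64(314.681305328757), np.float64(240.54038477128427))
```

View pics/w1.png

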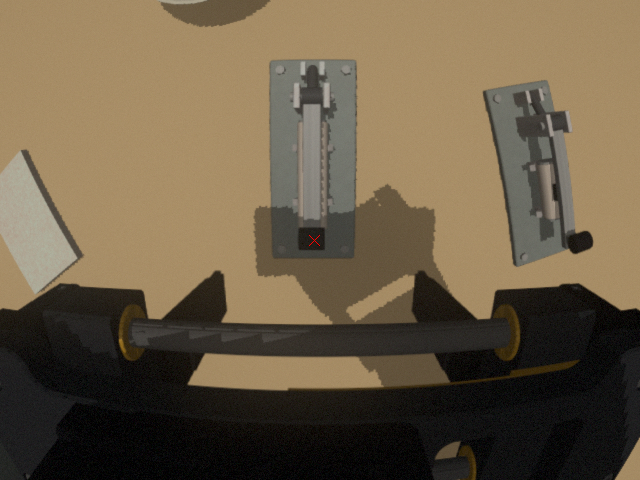

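```bash
python3 - <<'E'
from h import *
import pickle
p=pickle.load(open("w1.pkl","rb"))
k=fatz(p,311.5,240,80); h=fatz(p,312.5,95,66); print(k,h,np.arctan2(*(h-k)[1::-1]),np.hypot(*(h-k)[:2]))
c=[fatz(p,u,v,10) for u,v in((270,60),(356,61),(355,257),(272,257))]; print(np.round(c)); d=c[0]-c[3]+c[1]-c[2]; print(np.arctan2(d[1],d[0]), np.mean(c,0))
yaw=np.arctan2(d[1],d[0])
print(tool([k[0],k[1],84],yaw))
E
```

```text
[542.46604983 260.13483143  80.        ] [650.33384639 234.76057109  66.        ] -0.23103446750854628 110.81206894061822
[[700. 264.  10.]
 [681. 188.  10.]
 [499. 228.  10.]
 [517. 307.  10.]]
-0.22314732807839358 [599.27152689 246.85506939  10.        ]
(array([  0.4,  -6.1, 125.9]), np.float64(-0.002))
```

>>> jog_arm --motion '[[[0,-6,50],0.004],[[0,-6,90],0.004],[[0,-6,115],0.004],[[0,-6,126],0.004],[[0,-6,126],0.004]]'

```text
t: 3.25
eef_pos: [542.0, 260.7, 82.9]
tcp_rot: [3.141, 0.001, -0.228]
ft_force: [0.2, 0.5, 0.6]
opening: 0.997
grip_force: 0.0
```

```bash
python3 -c "
from h import *
print(tool([542.3,260.3,84],-0.227))"
```

```text
(array([ 0.4,  0.3, -1.1]), np.float64(-0.001))
```

>>> jog_arm --motion '[[[0,0,-1],0],[[0,0,-1],0],[[0,0,-1],0],[[0,0,-1],0],[[0,0,-1],0]]' --grip 1

```text
t: 3.75
eef_pos: [542.2, 261.7, 85.0]
tcp_rot: [-3.141, -0.001, -0.227]
ft_force: [-0.6, -0.0, -0.1]
opening: 0.637
grip_force: 0.0
```

```bash
python3 -c "
import numpy as np
for t in np.arange(0.1,1.86,.1): print(round(t,2),np.round([110*(1-np.cos(t))+20*np.sin(t),0,-(110*np.sin(t)+20*np.cos(t)-20)],1).tolist())"
```

```text
0.1 [2.5, 0.0, -10.9]
0.2 [6.2, 0.0, -21.5]
0.3 [10.8, 0.0, -31.6]
0.4 [16.5, 0.0, -41.3]
0.5 [23.1, 0.0, -50.3]
0.6 [30.5, 0.0, -58.6]
0.7 [38.8, 0.0, -66.2]
0.8 [47.7, 0.0, -72.8]
0.9 [57.3, 0.0, -78.6]
1.0 [67.4, 0.0, -83.4]
1.1 [77.9, 0.0, -87.1]
1.2 [88.8, 0.0, -89.8]
1.3 [99.8, 0.0, -91.3]
1.4 [111.0, 0.0, -91.8]
1.5 [122.2, 0.0, -91.1]
1.6 [133.2, 0.0, -89.4]
1.7 [144.0, 0.0, -86.5]
1.8 [154.5, 0.0, -82.6]
```

>>> jog_arm --motion '[[[0,0,0],0],[[0,0,0],0],[[0,0,0],0],[[0,0,0],0],[[0,0,0],0]]'

```text
t: 4.25
eef_pos: [542.0, 261.4, 84.5]
tcp_rot: [3.141, 0.0, -0.227]
ft_force: [-1.8, -18.0, 1.4]
opening: 0.217
grip_force: 9.6
```

>>> jog_arm --motion '[[[0,0,0],0],[[0,0,0],0],[[0,0,0],0],[[0,0,0],0]]'

```text
t: 4.65
eef_pos: [541.9, 260.8, 84.4]
tcp_rot: [3.14, 0.001, -0.227]
ft_force: [-2.0, -5.7, 1.9]
opening: 0.207
grip_force: 30.0
```

>>> jog_arm --motion '[[[1,0,-5],0],[[2.5,0,-11],0],[[6,0,-21.5],0],[[11,0,-31.5],0],[[16.5,0,-41.5],0]]'

```text
t: 5.15
eef_pos: [557.8, 257.1, 126.1]
tcp_rot: [3.14, 0.002, -0.227]
ft_force: [1.2, -5.4, -8.0]
opening: 0.204
grip_force: 30.0
```

>>> jog_arm --motion '[[[6.5,0,-9],0],[[14,0,-17.5],0],[[22.5,0,-25],0],[[31,0,-31.5],0],[[41,0,-37.5],0]]'

```text
t: 5.65
eef_pos: [597.6, 248.1, 163.9]
tcp_rot: [3.14, 0.002, -0.227]
ft_force: [-2.1, -3.8, -4.6]
opening: 0.208
grip_force: 30.0
```

>>> jog_arm --motion '[[[10,0,-5],0],[[20.5,0,-8.5],0],[[31.5,0,-11],0],[[42.5,0,-12.5],0],[[53.5,0,-13],0]]'

```text
t: 6.15
eef_pos: [650.7, 236.0, 178.1]
tcp_rot: [3.141, -0.0, -0.227]
ft_force: [-1.5, -3.6, 3.4]
opening: 0.208
grip_force: 30.0
```

>>> jog_arm --motion '[[[11,0,0.5],0],[[22,0,2.5],0],[[33,0,5.5],0],[[43,0,9],0],[[43,0,9],0]]'

```text
t: 6.65
eef_pos: [694.4, 226.0, 169.3]
tcp_rot: [-3.141, -0.004, -0.228]
ft_force: [3.0, -5.0, 6.9]
opening: 0.205
grip_force: 30.0
```

>>> jog_arm --motion '[[[0,0,0],0],[[0,0,0],0],[[0,0,0],0],[[0,0,0],0]]' --grip 0.4

```text
t: 7.05
eef_pos: [692.0, 227.2, 167.6]
tcp_rot: [-3.142, 0.0, -0.227]
ft_force: [-0.6, 0.1, -0.3]
opening: 0.486
grip_force: 0.0
```

>>> jog_arm --motion '[[[0,0,-30],0],[[0,0,-60],0],[[-40,0,-60],0],[[-90,0,-60],0],[[-107,0,-60],0]]'

```text
t: 7.55
eef_pos: [584.3, 251.9, 228.0]
tcp_rot: [3.141, 0.001, -0.226]
ft_force: [1.0, 0.2, 0.2]
opening: 0.599
grip_force: 0.0
```

```bash
python3 - <<'E'
from h import *
p=read_camera("wrist"); im=p["img"].copy()
for r in cut_out("long_roll",p)[:2]:
    ys,xs=np.nonzero(r["region"]); c,sz,a=cv2.minAreaRect(np.c_[xs,ys].astype(np.float32)); print(r["p"],r["box"],c,sz,a,fatz(p,*c,45))
for k in cut_out("clamp_a_arm",p)[:1]: print(k["p"],k["box"])
u=fpix(p,[586,250.5,48]);cv2.drawMarker(im,tuple(int(a) for a in u),(0,0,255),1,10,1)
print(u,tool([586,250.5,130],-.227)); cv2.imwrite("pics/w2.png",im)
E
```

```text
0.59 [307.8, 170.8, 336.4, 274.2] (320.0, 220.5) (105.0, 30.0) 90.0 [588.7773691  249.63485375  45.        ]
0.61 [300.4, 41.9, 337.0, 162.1]
(np.float64(319.7655193742034), np.float64(224.35328071960174)) (array([-1.4,  1.4, 98.3]), np.float64(0.001))
```

View pics/w2.png

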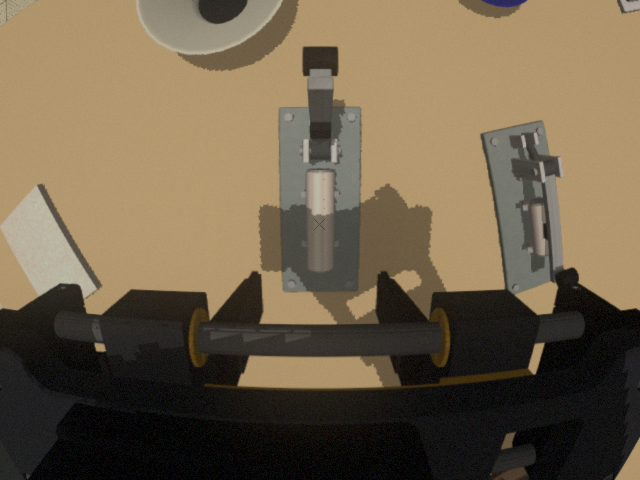

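>>> jog_arm --motion '[[[0,1.5,50],0],[[0,1.5,95],0],[[0,1.5,130],0],[[0,1.5,150],0],[[0,1.5,155],0]]'

```text
t: 8.2
eef_pos: [587.8, 248.9, 69.5]
tcp_rot: [3.14, 0.003, -0.228]
ft_force: [-0.4, 0.1, 0.3]
opening: 0.6
grip_force: 0.0
```

```bash
python3 -c "
from h import *
print(tool([587,250.3,52],-.227))"
```

```text
(array([-1. , -1.3, 17.5]), np.float64(-0.001))
```

>>> jog_arm --motion '[[[-1,-1,10],0],[[-1,-1,17],0],[[-1,-1,17],0]]'

```text
t: 8.5
eef_pos: [587.0, 250.7, 55.3]
tcp_rot: [3.141, -0.0, -0.227]
ft_force: [-1.3, 1.3, -0.7]
opening: 0.602
grip_force: 0.0
```

>>> jog_arm --motion '[[[0,0,0],0],[[0,0,0],0],[[0,0,0],0],[[0,0,0],0],[[0,0,0],0]]' --grip 1

```text
t: 9.0
eef_pos: [586.9, 250.5, 55.8]
tcp_rot: [3.141, -0.0, -0.227]
ft_force: [-1.0, -1.2, 3.0]
opening: 0.265
grip_force: 30.0
```

>>> jog_arm --motion '[[[0,0,0],0],[[0,0,0],0],[[0,0,0],0],[[0,0,0],0]]'

```text
t: 9.4
eef_pos: [586.9, 250.5, 55.8]
tcp_rot: [3.141, -0.0, -0.227]
ft_force: [-0.7, -4.3, 5.2]
opening: 0.265
grip_force: 30.0
```

>>> jog_arm --motion '[[[0,0,0],0],[[0,0,0],0],[[0,0,2],0],[[0,0,4],0],[[0,0,4],0]]' --grip 0.6

```text
t: 9.9
eef_pos: [586.7, 250.8, 51.1]
tcp_rot: [3.141, 0.001, -0.227]
ft_force: [0.1, 0.6, -0.0]
opening: 0.399
grip_force: 0.0
```

>>> jog_arm --motion '[[[0,0,0],0],[[0,0,0],0],[[0,0,0],0],[[0,0,0],0],[[0,0,0],0]]' --grip 1

```text
t: 10.4
eef_pos: [586.8, 250.5, 51.6]
tcp_rot: [3.141, 0.0, -0.227]
ft_force: [-1.1, -3.3, 1.1]
opening: 0.265
grip_force: 30.0
```

>>> jog_arm --motion '[[[0,0,-10],0],[[0,0,-25],0],[[0,0,-45],0],[[0,0,-70],0],[[0,0,-95],0]]'

```text
t: 10.9
eef_pos: [586.8, 251.0, 148.6]
tcp_rot: [-3.141, -0.001, -0.227]
ft_force: [-0.3, -0.1, -3.4]
opening: 0.268
grip_force: 30.0
```

>>> jog_arm --motion '[[[5,25,-45],0],[[104,530,-60],0],[[104,530,-60],0],[[104,530,-60],0],[[104,530,-60],0]]'

```text
t: 11.4
eef_pos: [579.1, 24.8, 198.0]
tcp_rot: [-3.141, -0.002, -0.227]
ft_force: [-0.1, -0.1, -3.4]
opening: 0.267
grip_force: 30.0
```

```bash
python3 -c "
from h import *
print(tool([569,-289,205],-.21))"
```

```text
(array([ 60.7, 308. ,  -7. ]), np.float64(-0.017))
```

>>> jog_arm --motion '[[[61,308,-7],-0.01],[[61,308,-7],-0.01],[[61,308,-7],-0.01],[[61,308,-7],-0.01],[[61,308,-7],-0.01]]'

```text
t: 11.9
eef_pos: [571.2, -225.3, 203.6]
tcp_rot: [3.141, -0.002, -0.217]
ft_force: [0.3, 0.4, -3.4]
opening: 0.263
grip_force: 30.0
```

>>> jog_arm --motion '[[[13,65,0],0],[[13,65,0],0],[[13,65,0],0]]'

```text
t: 12.2
eef_pos: [569.8, -291.9, 202.8]
tcp_rot: [3.141, -0.001, -0.22]
ft_force: [0.1, 0.6, -4.0]
opening: 0.268
grip_force: 30.0
```

```bash
python3 - <<'E'
from h import *
import pickle
p=read_camera("wrist"); pickle.dump(p,open("w3.pkl","wb")); im=p["img"].copy()
u=fpix(p,[569,-289,52]);cv2.drawMarker(im,tuple(int(a) for a in u),(0,0,255),1,10,1)
print(u,tool([569,-289,205],-.21)); cv2.imwrite("pics/w3.png",im)
E
```

```text
(np.float64(315.4287253791629), np.float64(236.35714948525327)) (array([-1.1, -0.9, -2.4]), np.float64(-0.009))
```

View pics/w3.png

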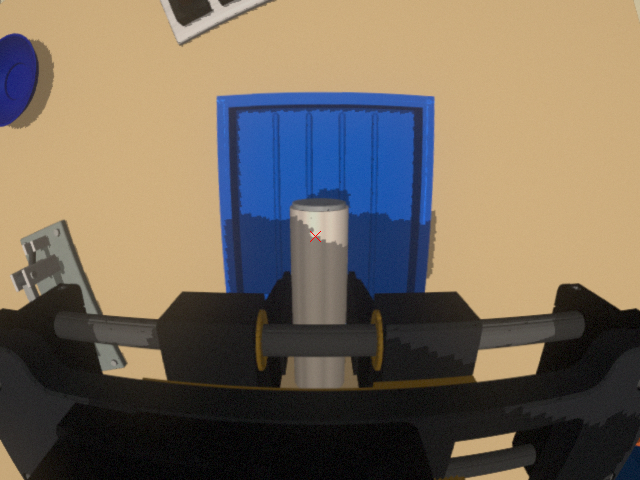

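```bash
python3 - <<'E'
from h import *
import pickle
p=pickle.load(open("w3.pkl","rb"))
R=np.array([fatz(p,u,150,54) for u in(276,309,342,375)]);print(R.round(1))
R2=np.array([fatz(p,u,115,54) for u in(276.5,309,341.5,374.5)])
for a,b in zip(R,R2): print(np.arctan2(*(b-a)[1::-1]))
d=R[0]-R[3]; yaw=np.arctan2(d[1],d[0])-np.pi/2
L,Rr=fatz(p,218,97,78),fatz(p,434,97,78); e=L-Rr; print(L,Rr,np.linalg.norm(e),yaw,np.arctan2(e[1],e[0])-np.pi/2)
ax=np.array([np.cos(yaw),np.sin(yaw)]); ay=np.array([-ax[1],ax[0]])
xc=((L+Rr)[:2]/2)@ax-100; yc=R[:,:2].mean(0)@ay; c=xc*ax+yc*ay; print(c,((L+Rr)[:2]/2)@ay,yc)
print(tool([*c,82],yaw))
E
```

```text
[[ 644.7 -274.4   54. ]
 [ 638.7 -299.6   54. ]
 [ 633.1 -324.9   54. ]
 [ 627.8 -350.5   54. ]]
-0.24264715265743925
-0.22293225510683107
-0.203297248570517
-0.19756821300578642
[ 693.79218832 -244.27122728   78.        ] [ 659.75668846 -399.3599875    78.        ] 158.7795288938916 -0.2183503730844243 -0.21603345692555465
[ 579.23838037 -299.75006191] -167.57194232691592 -167.15852677781558
(array([ 11.2,   7.4, 120.6]), np.float64(-0.001))
```

>>> jog_arm --motion '[[[10,7.5,20],0],[[10,7.5,60],0],[[10,7.5,90],0],[[10,7.5,108],0],[[10,7.5,112],0]]'

```text
t: 12.75
eef_pos: [578.0, -296.9, 88.4]
tcp_rot: [-3.14, 0.003, -0.215]
ft_force: [0.9, -0.2, -2.9]
opening: 0.266
grip_force: 30.0
```

```bash
python3 -c "
from h import *
print(tool([578.2,-299.5,82],-.218))"
```

```text
(array([0.8, 2.5, 6.4]), np.float64(0.003))
```

>>> jog_arm --motion '[[[0,2,1],0],[[0,2,2],0],[[0,2,3],0],[[0,2,3],0],[[0,2,3],0]]'

```text
t: 13.25
eef_pos: [578.0, -301.3, 87.6]
tcp_rot: [3.141, -0.001, -0.217]
ft_force: [-0.2, 0.6, -2.5]
opening: 0.269
grip_force: 30.0
```

>>> jog_arm --motion '[[[0,-1.5,2],0],[[0,-1.5,3],0],[[0,-1.5,4],0],[[0,-1.5,5],0],[[0,-1.5,5],0]]'

```text
t: 13.75
eef_pos: [578.2, -299.7, 81.8]
tcp_rot: [-3.142, 0.0, -0.217]
ft_force: [-0.3, 1.0, -3.2]
opening: 0.264
grip_force: 30.0
```

Not yet in contact (the roll's weight still hangs); lower in half-millimetre steps.

>>> jog_arm --motion '[[[0,0,0.5],0],[[0,0,1],0],[[0,0,1],0]]'

```text
t: 14.05
eef_pos: [578.2, -299.8, 81.6]
tcp_rot: [3.141, -0.0, -0.217]
ft_force: [-2.6, 1.2, 3.9]
opening: 0.266
grip_force: 30.0
```

>>> jog_arm --motion '[[[0,0,0],0],[[0,0,0],0],[[0,0,0],0],[[0,0,0],0]]' --grip 0.5

```text
t: 14.45
eef_pos: [578.3, -299.8, 81.0]
tcp_rot: [3.141, -0.0, -0.217]
ft_force: [0.2, -0.8, -0.1]
opening: 0.49
grip_force: 0.0
```

>>> jog_arm --motion '[[[0,0,-15],0],[[0,0,-40],0],[[0,0,-80],0],[[0,0,-120],0],[[0,0,-150],0]]'

```text
t: 14.95
eef_pos: [578.4, -299.8, 234.9]
tcp_rot: [3.14, -0.003, -0.217]
ft_force: [0.7, 0.7, -0.7]
opening: 0.501
grip_force: 0.0
```

```bash
python3 - <<'E'
from h import *
p=read_camera("wrist"); q=read_camera("side"); cv2.imwrite("pics/end.png",cv2.resize(np.hstack([p["img"],q["img"]]),(800,300)))
for r in cut_out("long_roll",p)[:1]: print(r["p"],r["box"],fatz(p,(r["box"][0]+r["box"][2])/2,(r["box"][1]+r["box"][3])/2,75))
E
```

```text
0.7 [306.7, 177.9, 334.6, 285.4] [ 578.73116659 -301.71821927   75.        ]
```

View pics/end.png

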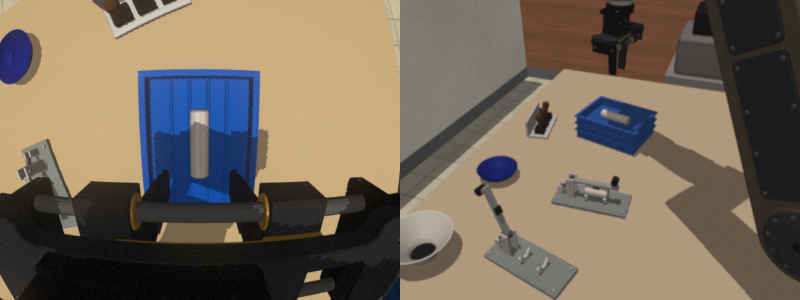

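The roll lies flat in the top tray between the middle ribs, at about (200,145) in the wrist half. The long roll's clamp stands open, and the short roll is still in its own clamp, at about (597,193) in the side half.

```bash
python3 -c "
from h import *
print(job_done())"
```

```text
the job is handed in; nothing more can be done
None
```

I handed the job in at about 15 s: the last pictures show the long roll flat in the top blue tray, its clamp standing open by itself, and the short roll still in its own clamp; no verdict was returned.

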